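# Stopper and vortex the extract flasks

### The arm

A 6-joint arm with a two-finger parallel gripper is mounted at the origin on the work surface. World frame = base frame: x ahead of the robot, y to its left, z up, the work surface at z = 0. Lengths are in m, angles in degrees, forces in N, time in s.
With the tool pointing down it reaches from about 0.375 to 0.825 m from the base axis. Payload 5.5 kg.
Tool frame: the origin (TCP) lies on the centre line of the jaws, within the pads' length; the fingertips stand 8 mm ahead of it and the grasp point (between the pads) lies 11 mm behind it; z points along the fingers, y is the line along which they close (so a half turn about z gives the same grasp; the last joint's range is limited). The gripper opens to 85 mm and grips with 20 to 120 N. Pads are 22 mm wide; open, the fingers measure 114 mm over their backs; the gripper's body (76 mm by 85 mm) begins 54 mm behind the grasp point. The pads swing forward as they close: fully open they stand 13 mm farther back than shut.
Start: joints at [-65.317, 17.962, -2.699, 69.339, 0, 90], TCP at [0.251, -0.545, 0.239] pointing down, gripper open.
Joint ranges: [-152.73, 152.73], [-39.44, 99.34], [-58.76, 71.6], [-118.89, 123.64], [-81.53, 83.1], [-180, 180]. Speed limits (degrees/s): [136.94, 136.94, 172.46, 180, 180, 180].

### API

Orientations are given as a 3x3 rotation matrix whose columns are the frame's x, y, z axes.
In Python, from bench import manip, get_image, calibration, spotter, read_t, read_qpos, read_dq, read_joint_efforts, read_tcp_pos, read_tool_rot, read_force, read_wrist_torque, read_gripper_width, read_finger_force gives the robot as it stands. The module is installed in compiled form; this text tells all that it offers. Calls block until the motion is done:
- manip.reach(position, orientation): joint-space move of the TCP to a pose.
- manip.movel(position, ori=None, max_speed=0.15, threshold=None): straight line of the TCP; ori=None keeps the orientation; max_speed is the mean speed in m/s. With threshold (N) it stops when the force on the tool has changed by that much, and returns True; else False.
- manip.move_j(angles): joint-space move.
- manip.command_gripper(opening, f_grip=None): finger opening in m; f_grip is the grip in N (None keeps the last); returns when the fingers have stopped.
- manip.pause(seconds).
- manip.solve_ik(position, orientation): joint angles nearest the present ones, or None.
- get_image(name): name is "scene" or "top" or "wrist"; returns (picture, depth): 384x512x3 uint8, red, green, blue; 384x512 float32, m along the optical axis (not along the pixel's ray), 0 where there is no reading.
- calibration(name): a dict with "camera_matrix" (3x3 intrinsics, pixels), "k1" (the pictures are not rectified: a ray, as slopes to the right and down, at radius r is drawn at 1 + k1 r^2 times it, then the intrinsics apply), "rvec" (rotation vector, rad) and "tvec" (3), from world to camera coordinates, as OpenCV has them; the wrist camera has in their place "mount" (4x4, takes a point from camera to tool coordinates, whose origin is the TCP and whose axes are the flange's). Camera axes: x right, y down, z forward; pixel columns grow to the right and rows downward; lengths in m; the calibration is good to about 2 mm. A picture is of the moment at which its call begins: read the wrist's pose just before it. calibration takes no time and is no camera call.
A pose or a line that the arm cannot do raises manip.IKError and nothing moves.
- manip.finish_job(): hands the job in; it is judged then, once.
Trained networks look in the newest picture that a camera, given by its name, has taken for a name from the list of things; names that differ only in an ending like _2 or _b are one class to them, and where a whole thing is asked for, a point or a joint stands for the part that bears it (a point fixed in the world has none). Each returns a list of dicts, best first, with "conf" (0 to 1); they miss things now and then, are a little off and sometimes report something else, mostly with a low value. They report only what shows in the picture. A call takes as long as a camera call. They do not tell look-alikes from the thing itself.
- spotter.boxes_of(camera, label): "point" ([row, column] in pixels, amid what is visible of it).
- spotter.trace(camera, label): "region" (384x512 bool, what is visible of it) and "point" ([row, column] in pixels, amid what is visible of it).
Readings, each from a call of its own:
- read_t(): time.
- read_qpos(): joint angles.
- read_dq(): joint speeds.
- read_joint_efforts(): joint torques, N m.
- read_tcp_pos(): TCP position.
- read_tool_rot(): TCP orientation.
- read_force(): force on the tool from outside, world axes, zero at the start.
- read_wrist_torque(): the same for the moment, N m.
- read_gripper_width(): finger opening in m.
- read_finger_force(): force on a finger pad.
Only numpy, scipy, OpenCV 4.12 (cv2) and the standard library are available. Lean on these libraries where they do the work, as an engineer would, in place of code of your own. Each camera call takes 0.05 s, during which the arm holds its last target. There are 200 camera calls.

### The job

Close each amber flask on the bench with a stopper from the blue rack, fully home in its neck, and mix the stoppered flasks one at a time on the vortex mixer in the order white band, yellow band, red band (one of them may be missing): hold the flask upright on the middle of the mixer's round pad and press down until the pad is fully depressed, keep it down for two seconds, then stand the flask in the white tray. When all are mixed, turn the mixer's speed dial back to its zero stop, leaving every flask upright and stoppered in the tray and the jar, tip box and calculator undisturbed.

Things in the scene. Friction and masses are not known exactly. Their poses are not given: they have to be found in the camera images.
- flask_white: 100 ml conical amber glass flask with a white band round its body (the blank), 0.10 to 0.17 kg. Base 64 mm across, 105 mm tall: upright wall to z = 10 mm, cone up to z = 66 mm, then a straight neck 36 mm across (rim bead 37.6), bore 29 mm, open at the top. Hold it by the neck at z = 85 to 95 mm. Origin at the centre of its underside, z up the neck. None if absent.
- flask_yellow: 100 ml conical amber glass flask with a yellow band round its body (the weak extract), 0.10 to 0.17 kg. Base 64 mm across, 105 mm tall: upright wall to z = 10 mm, cone up to z = 66 mm, then a straight neck 36 mm across (rim bead 37.6), bore 29 mm, open at the top. Hold it by the neck at z = 85 to 95 mm. Origin at the centre of its underside, z up the neck. None if absent.
- flask_red: 100 ml conical amber glass flask with a red band round its body (the strong extract), 0.10 to 0.17 kg. Base 64 mm across, 105 mm tall: upright wall to z = 10 mm, cone up to z = 66 mm, then a straight neck 36 mm across (rim bead 37.6), bore 29 mm, open at the top. Hold it by the neck at z = 85 to 95 mm. Origin at the centre of its underside, z up the neck. None if absent.
- mouth_white (a point): centre of the rim of the white-banded flask, 105 mm above its origin, on the neck's axis
- mouth_yellow (a point): centre of the rim of the yellow-banded flask, 105 mm above its origin, on the neck's axis
- mouth_red (a point): centre of the rim of the red-banded flask, 105 mm above its origin, on the neck's axis
- stopper1: ivory plastic stopper, four alike, 0.02 kg: a taper 24 mm long, 19 mm across at the bottom and 25.6 mm at the top; above it a flange 33 mm across and 4 mm thick; on top a round grip 18 mm across and 18 mm tall. Origin at the centre of the flange's underside (the face that comes to rest on a flask's rim), z up through the grip. Starts in the rack.
- stopper2: ivory plastic stopper, four alike, 0.02 kg: a taper 24 mm long, 19 mm across at the bottom and 25.6 mm at the top; above it a flange 33 mm across and 4 mm thick; on top a round grip 18 mm across and 18 mm tall. Origin at the centre of the flange's underside (the face that comes to rest on a flask's rim), z up through the grip. Starts in the rack.
- stopper3: ivory plastic stopper, four alike, 0.02 kg: a taper 24 mm long, 19 mm across at the bottom and 25.6 mm at the top; above it a flange 33 mm across and 4 mm thick; on top a round grip 18 mm across and 18 mm tall. Origin at the centre of the flange's underside (the face that comes to rest on a flask's rim), z up through the grip. Starts in the rack.
- stopper4: ivory plastic stopper, four alike, 0.02 kg: a taper 24 mm long, 19 mm across at the bottom and 25.6 mm at the top; above it a flange 33 mm across and 4 mm thick; on top a round grip 18 mm across and 18 mm tall. Origin at the centre of the flange's underside (the face that comes to rest on a flask's rim), z up through the grip. Starts in the rack.
- rack: blue stopper rack, fixed, 66 mm (x) by 206 mm (y) by 30 mm tall, with four 29 mm holes on its long centre line at y = -75, -25, 25 and 75 mm, each holding a stopper by its flange. Origin at the centre of its underside. There are more stoppers than flasks; the rest are spares.
- mixer: vortex mixer, fixed, 190 mm (x) by 130 mm (y). Front part (-x): a grey control deck 55 mm high with the speed dial, axis at x = -55 mm, y = 0. Rear part (x from -1 to 94 mm): a dark tower 115 mm high with the round rubber-topped pad above it. Origin at the centre of its underside.
- pad (a joint): depression of the mixer's sprung pad in m: 0 up, 0.010 fully depressed on its stop. It starts to move at about 3 N and needs about 11 N to be held at the stop (15 to 20 N is a safe press); it springs back up when released. A flask standing on it does not depress it.
- pad_top (a point): centre of the pad's upper face (moves down with the pad): a flat dark rubber disc 80 mm across, 140 mm above the bench when up, 130 mm when fully depressed
- pad_rest (a point): fixed point on the mixer: centre of the pad's upper face when the pad is up, 47.5 mm behind (+x of) the mixer's origin and 140 mm above the bench; axes as the mixer's
- dial (a joint): angle of the mixer's speed dial in rad: 0 at its zero stop (pointer at the red mark, to the front left at +135 degrees in the mixer's frame), growing clockwise seen from above to 4.71. It stays where it is left (friction 0.04 N m); turn it anticlockwise seen from above to bring it back to zero.
- dial_grip (a point): on the dial's axis, 92 mm above the bench, the height to grip at: the dial's upright bar grip is 38 mm long and 14 mm thick, its top 7 mm above this point, its flanks down to 23 mm below it. Turns with the dial: x axis along the bar (white pointer end at -x), y across the 14 mm.
- tray: shallow white tray for the mixed flasks, fixed, 310 mm (x) by 170 mm (y), walls 4 mm thick and 22 mm high, flat floor 4 mm above the bench. Origin at the centre of its underside.
- jar: closed jar with a white lid, 72 mm across, 100 mm tall, origin at the centre of its underside; not part of the job
- tip_box: purple pipette-tip box with a clear lid, 85 by 120 by 56 mm, origin at the centre of its underside; not part of the job
- calculator: flat dark calculator, 120 by 62 by 12 mm, origin at the centre of its underside; not part of the job
There are look-alikes about, which are no part of the job. What is shaped like the flask_yellow but green or pink is not meant.

How it is judged:
By the outcome, as a careful person would: the job done as asked, in the order asked, and still so for the second after the job is handed in, with the robot touching nothing.
Of flask_white, flask_yellow, flask_red only 2 to 3 are there at a start; the rules pass over those that are not, and their reading is None.
At some moment in a run one of flask_white, flask_yellow, flask_red may be knocked a few centimetres aside while the robot is not near it.
It also fails if it takes over 210 s, if anything falls off the work surface, if the arm or the gripper's body presses on something with over 40 N, if the wrist force passes 120 N, or if a joint passes its speed limit or range.

## Working session

There is one attempt and no reset: what is moved stays moved. The work goes in short steps, each a Python script; the robot and the scene stay as the last script left them, time stands still between calls to the robot, and variables do not carry over. Pictures are saved under pics/ and viewed, at most 14 in all, crops included, and the job is handed in when it is done.

```bash
ls; mkdir -p pics
cat > h.py <<'E'
import numpy as np, cv2
from bench import *
def cam(name):
    c=calibration(name); K=np.array(c["camera_matrix"],float)
    if "mount" in c:
        T=np.eye(4); T[:3,:3]=read_tool_rot(); T[:3,3]=read_tcp_pos()
        T=T@np.array(c["mount"])
    else:
        R=cv2.Rodrigues(np.array(c["rvec"],float))[0]; T=np.eye(4); T[:3,:3]=R.T; T[:3,3]=-R.T@np.array(c["tvec"],float).ravel()
    return K,c["k1"],T
def rays(name,C,rc):
    K,k1,T=C; rc=np.atleast_2d(np.asarray(rc,float))
    d=np.array([(rc[:,1]-K[0,2])/K[0,0],(rc[:,0]-K[1,2])/K[1,1]]).T
    u=d.copy()
    for _ in range(20): u=d/(1+k1*(u**2).sum(1,keepdims=True))
    return np.c_[u,np.ones(len(u))]
def world(C,rc,depth):
    r=rays(None,C,rc)*np.atleast_1d(depth)[:,None]
    return r@C[2][:3,:3].T+C[2][:3,3]
def onplane(C,rc,z):
    r=rays(None,C,rc)@C[2][:3,:3].T; o=C[2][:3,3]
    return o+r*((z-o[2])/r[:,2])[:,None]
def shot(name,fn=None):
    C=cam(name); im,d=get_image(name)
    if fn: cv2.imwrite("pics/"+fn,cv2.cvtColor(im,cv2.COLOR_RGB2BGR))
    return C,im,d
def cloud(C,d):
    rr,cc=np.nonzero(d>0); rc=np.c_[rr,cc]
    return rc,world(C,rc,d[rr,cc])
def project(C,P):
    K,k1,T=C; p=(np.atleast_2d(P)-T[:3,3])@T[:3,:3]; s=p[:,:2]/p[:,2:]; s=s*(1+k1*(s**2).sum(1,keepdims=True))
    return np.c_[s[:,1]*K[1,1]+K[1,2],s[:,0]*K[0,0]+K[0,2]]
def down(yaw):
    # tool z down, tool y (closing line) at angle yaw (deg) from world x
    a=np.radians(yaw); y=np.array([np.cos(a),np.sin(a),0]); z=np.array([0,0,-1.]); return np.c_[np.cross(y,z),y,z]
E
cat > look.py <<'E'
from h import *
for n in ("top","scene"):
    C,im,d=shot(n,n+"0.png"); print(n,C[2][:3,3].round(3),C[2][:3,2].round(2))
    for l in "flask_white flask_yellow flask_red stopper1 rack mixer pad_top dial_grip tray jar tip_box calculator".split():
        for q in spotter.trace(n,l)[:5]:
            m=q["region"]&(d>0); rc=np.argwhere(m)
            P=world(C,rc,d[m]) if len(rc) else np.zeros((1,3))
            z=np.percentile(P[:,2],95); t=P[P[:,2]>z-.012]
            print(l,round(q["conf"],2),np.round(q["point"]),len(rc),"lo",np.percentile(P,2,0).round(3),"hi",np.percentile(P,98,0).round(3),"topmean",t.mean(0).round(3), im[q["region"]].mean(0).round())
print(read_t(),read_tool_rot().round(2).tolist(),read_gripper_width())
E
python3 look.py
```

```text
pics
top [0.356 0.06  1.257] [ 0.17  0.   -0.98]
flask_white 0.97 [188. 147.] 493 lo [0.55  0.369 0.002] hi [0.612 0.426 0.108] topmean [0.579 0.398 0.104] [143. 106.  71.]
flask_yellow 0.95 [155. 185.] 431 lo [0.649 0.262 0.004] hi [0.701 0.317 0.108] topmean [0.677 0.291 0.104] [171. 117. 131.]
flask_yellow 0.71 [161. 221.] 389 lo [0.638 0.159 0.002] hi [0.693 0.209 0.108] topmean [0.666 0.186 0.105] [152. 106.  36.]
flask_yellow 0.69 [121. 206.] 451 lo [0.749 0.216 0.007] hi [0.803 0.266 0.108] topmean [0.778 0.242 0.104] [ 45. 118.  58.]
flask_yellow 0.22 [206. 298.] 3456 lo [ 0.436 -0.097  0.034] hi [0.616 0.03  0.144] topmean [ 0.577 -0.032  0.141] [107. 108. 108.]
flask_red 0.81 [193. 198.] 429 lo [0.537 0.231 0.002] hi [0.59  0.285 0.108] topmean [0.566 0.26  0.104] [153.  86.  48.]
flask_red 0.62 [203. 299.] 3283 lo [ 0.437 -0.094  0.049] hi [0.614 0.028 0.144] topmean [ 0.577 -0.032  0.141] [106. 106. 107.]
stopper1 0.65 [238. 227.] 122 lo [0.425 0.149 0.027] hi [0.455 0.18  0.056] topmean [0.44  0.164 0.053] [198. 200. 205.]
stopper1 0.55 [227. 303.] 187 lo [ 0.458 -0.057 
[... 3482 characters left out ...]
0.2 [264. 386.] 134 lo [0.418 0.299 0.031] hi [0.44  0.325 0.054] topmean [0.431 0.314 0.049] [206. 201. 185.]
dial_grip 0.67 [173. 266.] 239 lo [ 0.472 -0.053  0.062] hi [ 0.499 -0.021  0.1  ] topmean [ 0.482 -0.037  0.096] [62. 61. 58.]
tray 0.56 [146. 200.] 5170 lo [ 0.354 -0.359  0.   ] hi [ 0.659 -0.186  0.023] topmean [ 0.511 -0.27   0.017] [211. 209. 197.]
jar 0.6 [255. 189.] 1309 lo [ 0.724 -0.009  0.011] hi [0.786 0.051 0.102] topmean [0.753 0.019 0.099] [176. 160. 142.]
tip_box 0.82 [219. 146.] 1945 lo [ 0.735 -0.201  0.002] hi [ 0.819 -0.084  0.059] topmean [ 0.777 -0.139  0.056] [191. 183. 182.]
1.3 [[0.91, 0.42, -0.0], [0.42, -0.91, -0.0], [-0.0, -0.0, -1.0]] 0.08565799118282684
```

View pics/top0.png

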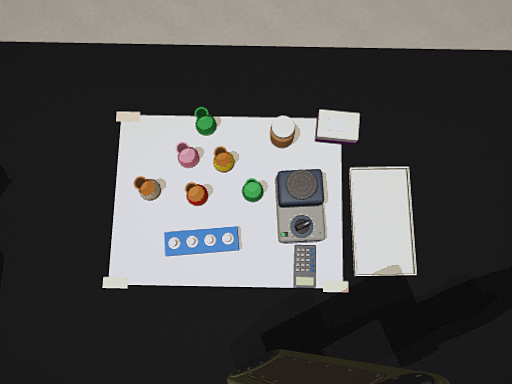

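View pics/scene0.png

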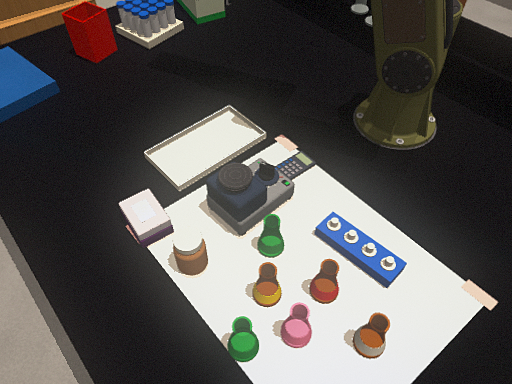

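The views show three amber flasks (top view: white 188,147; yellow 161,221; red 193,198), green and pink decoys, the rack with four stoppers, the mixer and the tray. I'll refine the poses with the wrist camera.

```bash
cat >> h.py <<'E'
def blob(P,c,zlo,zhi,r=.03):
    s=P[(np.abs(P[:,2]-(zlo+zhi)/2)<(zhi-zlo)/2)&(np.hypot(*(P[:,:2]-c).T)<r)]
    if len(s)<8: return None
    (x,y),R=cv2.minEnclosingCircle(s[:,:2].astype(np.float32)); return np.array([x,y,R,len(s),*s.mean(0)]).round(4)
F={"white":(.581,.397),"yellow":(.669,.186),"red":(.568,.260)}
SP=[(.428,.314),(.433,.264),(.438,.214),(.442,.164)]
E
cat > a.py <<'E'
from h import *
print(np.round(calibration("wrist")["mount"],3).tolist())
for k,(p,yaw) in enumerate([((.55,.26,.42),0),((.47,.22,.36),0),((.55,.0,.38),0)]):
    try: manip.reach(p,down(yaw))
    except manip.IKError as e: print("IK",e); continue
    C,im,d=shot("wrist",f"w{k}.png"); rc,P=cloud(C,d); print(k,read_tcp_pos().round(4),read_qpos().round(1),P.min(0).round(2),P.max(0).round(2))
    if k<2:
        for n in F: print(n,blob(P,F[n],.099,.112,.035))
        for s in SP: print("st",blob(P,s,.044,.06,.025))
    else:
        print("pad",blob(P,(.58,-.031),.135,.146,.06))
    np.savez(f"w{k}.npz",rc=rc,P=P,im=im)
print(read_t())
E
python3 a.py
```

```text
[[0.001, -0.957, -0.289, 0.073], [1.0, 0.001, 0.0, 0.001], [-0.0, -0.289, 0.957, -0.135], [0.0, 0.0, 0.0, 1.0]]
0 [0.5503 0.2593 0.4198] [ 25.2  19.3  22.5  93.2  -0.  115.3] [-0.1  -1.33 -0.76] [2.03 0.52 0.51]
white [5.820e-01 3.974e-01 1.940e-02 2.600e+02 5.823e-01 3.984e-01 1.051e-01]
yellow [6.698e-01 1.855e-01 1.910e-02 1.990e+02 6.696e-01 1.851e-01 1.048e-01]
red [5.680e-01 2.586e-01 1.880e-02 1.950e+02 5.681e-01 2.587e-01 1.053e-01]
st [4.263e-01 3.128e-01 9.200e-03 9.700e+01 4.270e-01 3.131e-01 5.210e-02]
st [4.318e-01 2.629e-01 9.200e-03 9.200e+01 4.322e-01 2.634e-01 5.230e-02]
st [4.371e-01 2.139e-01 9.100e-03 8.400e+01 4.377e-01 2.138e-01 5.200e-02]
st [4.424e-01 1.636e-01 9.100e-03 8.300e+01 4.427e-01 1.645e-01 5.190e-02]
1 [0.4705 0.2199 0.3607] [ 25.1   7.9   0.3  82.2  -0.  115.1] [-0.11 -0.34 -0.  ] [1.03 0.46 0.45]
white [5.815e-01 3.979e-01 1.940e-02 3.760e+02 5.824e-01 3.985e-01 1.048e-01]
yellow [6.691e-01 1.859e-01 1.890e-02 2.920e+02 6.690e-01 1.859e-01 1.046e-01]
red [5.684e-01 2.593e-01 1.900e-02 2.800e+02 5.682e-01 2.594e-01 1.051e-01]
st [4.265e-01 3.131e-01 9.000e-03 1.240e+02 4.270e-01 3.133e-01 5.220e-02]
st [4.321e-01 2.632e-01 9.000e-03 1.130e+02 4.322e-01 2.633e-01 5.240e-02]
st [4.370e-01 2.135e-01 8.900e-03 1.100e+02 4.373e-01 2.137e-01 5.220e-02]
st [4.419e-01 1.637e-01 8.800e-03 1.010e+02 4.421e-01 1.645e-01 5.220e-02]
2 [0.5501 0.0013 0.3799] [ 0.1 11.6  7.1 85.5  0.  90. ] [-0.06 -1.15 -0.76] [2.   0.24 0.47]
pad [ 5.797e-01 -3.310e-02  4.010e-02  2.603e+03  5.797e-01 -3.180e-02
  1.407e-01]
5.9667
```

View pics/w2.png

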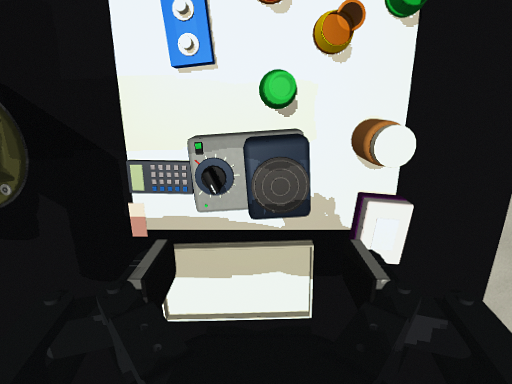

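```bash
cat > b.py <<'E'
from h import *
def st(i):  # refined stopper position
    return [(.4267,.3130),(.4320,.2631),(.4371,.2137),(.4421,.1638)][i]
def mouth(n,c=None):
    C,im,d=shot("wrist"); rc,P=cloud(C,d); b=blob(P,F[n] if c is None else c,.097,.115,.035); print(n,b); return b
def stopper(i,n):
    R=down(0); x,y=st(i)
    manip.reach((x,y,.12),R); manip.command_gripper(.045,60)
    manip.movel((x,y,.0445),max_speed=.12); manip.command_gripper(0.0,40)
    w=read_gripper_width(); manip.movel((x,y,.20),max_speed=.3)
    print("held w",w,read_gripper_width())
    # look at the flask before fitting
    fx,fy=F[n]
    manip.reach((fx-.09,fy-.0,.30),R); b=mouth(n)
    if b is None or b[2]<.017 or b[2]>.021: print("FLASK?"); return False
    fx,fy=b[:2]; manip.reach((fx,fy,.20),R); manip.movel((fx,fy,.150),max_speed=.15)
    f0=read_force(); hit=manip.movel((fx,fy,.114),max_speed=.04,threshold=10)
    print("insert",hit,read_tcp_pos().round(4),(read_force()-f0).round(1))
    manip.command_gripper(.045); manip.movel((fx,fy,.22),max_speed=.3)
    print("t",read_t()); return True
if __name__=="__main__":
    stopper(0,"white")
    x,y=F["white"]; manip.reach((x-.10,y,.32),down(0)); C,im,d=shot("wrist","s_white.png"); rc,P=cloud(C,d)
    print("flange",blob(P,F["white"],.105,.114,.03),"grip",blob(P,F["white"],.120,.135,.03))
E
python3 b.py
```

```text
held w 0.015963970792258468 0.016064704036762443
white [5.820e-01 3.974e-01 1.900e-02 4.000e+02 5.817e-01 3.971e-01 1.046e-01]
insert True [0.5818 0.3972 0.1206] [-1.7 -0.4  6.7]
t 13.1583
flange [5.815e-01 3.974e-01 1.870e-02 4.340e+02 5.782e-01 4.001e-01 1.086e-01] grip [5.815e-01 3.967e-01 8.900e-03 1.900e+02 5.807e-01 3.972e-01 1.269e-01]
```

White is stoppered and home (grip top at 127 mm, as it should be). In w2 the dial is at (178,213) with its white pointer toward (195,216). Next: yellow and red.

```bash
cat > c.py <<'E'
from b import *
for i,n in ((3,"yellow"),(2,"red")):
    if not stopper(i,n): break
    x,y=F[n]; manip.reach((x-.10,y,.32),down(0)); C,im,d=shot("wrist",f"s_{n}.png"); rc,P=cloud(C,d)
    print("flange",blob(P,F[n],.105,.114,.03),"grip",blob(P,F[n],.120,.135,.03))
E
python3 c.py
```

```text
held w 0.016201097586410695 0.016040765548971436
yellow [6.692e-01 1.856e-01 1.910e-02 4.010e+02 6.690e-01 1.853e-01 1.045e-01]
insert True [0.669  0.1855 0.1205] [-2.4  0.3  6. ]
t 20.475
flange [6.694e-01 1.857e-01 1.880e-02 4.270e+02 6.659e-01 1.884e-01 1.086e-01] grip [6.689e-01 1.851e-01 9.000e-03 1.930e+02 6.679e-01 1.857e-01 1.269e-01]
held w 0.016261131168894966 0.015824988162002836
red [5.681e-01 2.592e-01 1.890e-02 3.970e+02 5.680e-01 2.590e-01 1.044e-01]
insert True [0.5679 0.2591 0.1205] [-1.1 -0.1  6.2]
t 27.3917
flange [5.682e-01 2.593e-01 1.900e-02 4.170e+02 5.642e-01 2.614e-01 1.087e-01] grip [5.678e-01 2.585e-01 8.900e-03 1.900e+02 5.669e-01 2.591e-01 1.270e-01]
```

```bash
cat > d.py <<'E'
from b import *
import sys
PAD=(.5797,-.0325)
def find(n):
    x,y=F[n]; manip.reach((x-.10,y,.32),down(0)); C,im,d=shot("wrist"); rc,P=cloud(C,d)
    b=blob(P,F[n],.118,.135,.06); print(n,"grip",b); return b
def mix(n,tx):
    R=down(0); manip.command_gripper(.06,80)
    b=find(n)
    if b is None or not .008<b[2]<.0105: print("NOT FOUND"); return
    x,y=b[:2]; manip.reach((x,y,.20),R); manip.movel((x,y,.077),max_speed=.15); manip.command_gripper(0,80)
    w=read_gripper_width(); f0=read_force()
    manip.movel((x,y,.30),max_speed=.2); print("w",w,read_gripper_width(),"weight",(read_force()-f0).round(2))
    manip.reach((*PAD,.30),R); manip.movel((*PAD,.225),max_speed=.15); manip.pause(.2); f0=read_force()
    h1=manip.movel((*PAD,.2105),max_speed=.03,threshold=30); print("mid",h1,read_tcp_pos().round(4),(read_force()-f0).round(1))
    h=manip.movel((*PAD,.200),max_speed=.015,threshold=14)
    print("press",h,read_tcp_pos().round(4),(read_force()-f0).round(1),read_t())
    for _ in range(3): manip.pause(.9); print("hold",read_tcp_pos().round(4),(read_force()-f0).round(1),read_gripper_width())
    C,im,d=shot("top",f"mix_{n}.png")
    manip.movel((*PAD,.30),max_speed=.12); print("w",read_gripper_width())
    manip.reach((tx,-.272,.30),R); manip.movel((tx,-.272,.105),max_speed=.15); manip.pause(.2)
    h=manip.movel((tx,-.272,.074),max_speed=.03,threshold=4); print("place",h,read_tcp_pos().round(4))
    manip.command_gripper(.06); manip.movel((tx,-.272,.20),max_speed=.15); print("t",read_t())
if __name__=="__main__": mix(sys.argv[1],float(sys.argv[2]))
E
python3 d.py white .42
```

```text
white grip [5.814e-01 3.967e-01 8.900e-03 1.980e+02 5.805e-01 3.972e-01 1.266e-01]
w 0.033607780523097326 0.03353940896470117 weight [ 1.96 -0.53 -6.96]
mid False [ 0.5802 -0.0326  0.2114] [-0.8  0.5  8.5]
press True [ 0.5803 -0.0326  0.2089] [-3.5  0.9 10. ] 35.75
hold [ 0.5802 -0.0326  0.2091] [-2.6 -0.3 10.1] 0.03375288915296086
hold [ 0.5802 -0.0326  0.2091] [-2.4  0.5 10. ] 0.033527396613869435
hold [ 0.5802 -0.0326  0.2091] [-3.2  1.   9.3] 0.03390740149554577
w 0.03371856276640073
place True [ 0.4198 -0.2719  0.0826]
t 44.2167
```

The white press stopped at about 10 N (around 8.5 mm), short of the stop, so I'll redo white now with stepwise pressing up to 17 N.

```bash
cat > e.py <<'E'
import re
s=open('d.py').read()
a=s.index("    h1=manip"); b=s.index("    for _ in range(3)")
s=s[:a]+'''    z=.2125; manip.movel((*PAD,z),max_speed=.03)
    while True:
        manip.pause(.1); fz=np.mean([(read_force()-f0)[2] for _ in range(3)]); print("z",round(z,4),read_tcp_pos()[2].round(4),fz.round(1))
        if fz>15.5 or z<.196: break
        z-=.001 if fz<10 else .0006; manip.movel((*PAD,z),max_speed=.03)
'''+s[b:]
s=s.replace('def mix(n,tx):','def mix(n,tx,src=None):').replace('    b=find(n)\n','    b=find(n) if src is None else src\n').replace("print(\"NOT","print(b,\"NOT")
s=s.replace("    C,im,d=shot(\"top\",f\"mix_{n}.png\")\n","")
open('d.py','w').write(s)
E
python3 e.py
cat > f.py <<'E'
from d import *
manip.reach((.40,-.19,.32),down(0)); C,im,d=shot("wrist","tray1.png"); rc,P=cloud(C,d)
b=blob(P,(.42,-.272),.122,.14,.05); print(b)
f=P[(P[:,2]<.012)&(abs(P[:,1]+.27)<.07)&(abs(P[:,0]-.5)<.12)]; print("floor",np.median(f[:,2]))
w=P[(P[:,2]>.018)&(P[:,2]<.03)&(abs(P[:,1]+.27)<.12)&(abs(P[:,0]-.5)<.2)]; print("walls",w.min(0),w.max(0))
if b is not None and .008<b[2]<.0105: mix("white",.42,b)
E
sed -i 's/manip.movel((x,y,.077),/manip.movel((x,y,.077+(.004 if src is not None else 0)),/' d.py
python3 f.py
```

```text
[ 4.200e-01 -2.726e-01  9.200e-03  1.860e+02  4.197e-01 -2.711e-01
  1.304e-01]
floor 0.004694563631692961
walls [ 0.34566618 -0.36294452  0.01800572] [ 0.66060695 -0.1826049   0.02972974]
w 0.03362702397808078 0.033478068276836755 weight [ 1.   -0.21 -8.12]
z 0.2125 0.2133 7.6
z 0.2115 0.2124 7.9
z 0.2105 0.2115 8.3
z 0.2095 0.2106 9.5
z 0.2085 0.2097 9.7
z 0.2075 0.2089 10.5
z 0.2069 0.2083 11.2
z 0.2063 0.2081 13.7
z 0.2057 0.208 17.6
hold [ 0.5802 -0.0324  0.208 ] [-3.1 -0.8 16.9] 0.03345896803940498
hold [ 0.5803 -0.0324  0.208 ] [-3.3 -0.  16.7] 0.033108025712973076
hold [ 0.5803 -0.0325  0.208 ] [-4.3  0.6 17.3] 0.03361088787298859
w 0.033712486457463074
place True [ 0.4198 -0.2719  0.0822]
t 62.175
```

The pad's hard stop is clear now (stiff above 11 N, held at 17 N). On to yellow.

```bash
python3 d.py yellow .505
```

```text
yellow grip [6.794e-01 1.994e-01 9.200e-03 2.110e+02 6.787e-01 2.004e-01 1.268e-01]
w 0.03419703214354359 0.034203704016951546 weight [ 0.37  0.8  -7.62]
z 0.2125 0.2134 7.9
z 0.2115 0.2125 8.8
z 0.2105 0.2116 9.6
z 0.2095 0.2107 9.4
z 0.2085 0.2098 10.6
z 0.2079 0.2093 11.3
z 0.2073 0.2088 11.5
z 0.2067 0.2088 16.0
hold [ 0.5804 -0.0326  0.2088] [-2.7 -0.5 14.9] 0.034186024564459495
hold [ 0.5804 -0.0326  0.2088] [-2.9 -0.3 14.7] 0.034620061329273866
hold [ 0.5804 -0.0326  0.2088] [-3.5 -1.  15. ] 0.03438755601944896
w 0.03456594833496293
place True [ 0.5048 -0.272   0.0829]
t 80.775
```

```bash
python3 d.py red .59
```

```text
red grip [5.681e-01 2.584e-01 9.100e-03 1.980e+02 5.666e-01 2.592e-01 1.266e-01]
w 0.033442871057483406 0.0335547848130354 weight [ 0.56 -1.33 -7.32]
z 0.2125 0.2133 6.2
z 0.2115 0.2125 6.7
z 0.2105 0.2115 7.9
z 0.2095 0.2107 8.0
z 0.2085 0.2098 9.0
z 0.2075 0.2089 8.8
z 0.2065 0.2082 11.1
z 0.2059 0.2082 14.8
z 0.2053 0.2082 18.5
hold [ 0.5803 -0.0326  0.2082] [-5.4 -0.8 18.4] 0.03342588043897481
hold [ 0.5803 -0.0326  0.2081] [-5.1  0.9 19.4] 0.03350212377043081
hold [ 0.5803 -0.0326  0.2082] [-5.1  0.3 17.9] 0.03372357836670751
w 0.03363550795380885
place True [ 0.5897 -0.2719  0.0824]
t 100.0
```

```bash
cat > g.py <<'E'
from h import *
manip.reach((.40,-.05,.30),down(0)); C,im,d=shot("wrist","dial0.png"); rc,P=cloud(C,d)
c=np.array([.478,-.036])
s=P[(P[:,2]>.090)&(P[:,2]<.106)&(np.hypot(*(P[:,:2]-c).T)<.035)]
r=cv2.minAreaRect((s[:,:2]*1000).astype(np.float32)); print("bar",len(s),r,cv2.boxPoints(r).round(1).tolist(),s[:,2].mean())
t=P[(P[:,2]>.05)&(P[:,2]<.06)&(P[:,0]>.42)&(P[:,0]<.53)&(abs(P[:,1]+.035)<.09)]
print("deck",cv2.boxPoints(cv2.minAreaRect((t[:,:2]*1000).astype(np.float32))).round(1).tolist())
pd=blob(P,(.58,-.032),.135,.146,.06); print("pad",pd)
u,v=project(C,[[r[0][0]/1000,r[0][1]/1000,.099]])[0].astype(int); print(u,v)
crop=im[max(u-70,0):u+70,max(v-80,0):v+80]; cv2.imwrite("pics/dialc.png",cv2.cvtColor(cv2.resize(crop,None,fx=4,fy=4),cv2.COLOR_RGB2BGR))
manip.reach((.50,-.18,.36),down(0)); C,im,d=shot("wrist","tray2.png")
print(read_t())
E
python3 g.py
```

```text
bar 391 ((477.538330078125, -39.87834548950195), (14.112937927246094, 38.135704040527344), 24.608476638793945) [[463.20001220703125, -25.5], [479.1000061035156, -60.20000076293945], [491.8999938964844, -54.29999923706055], [476.0, -19.600000381469727]] 0.09873824202256655
deck [[434.3999938964844, 23.0], [441.70001220703125, -106.19999694824219], [537.0999755859375, -100.69999694824219], [529.7000122070312, 28.399999618530273]]
pad [ 5.791e-01 -3.300e-02  4.080e-02  4.391e+03  5.780e-01 -3.140e-02
  1.405e-01]
158 323
102.0167
```

View pics/dialc.png

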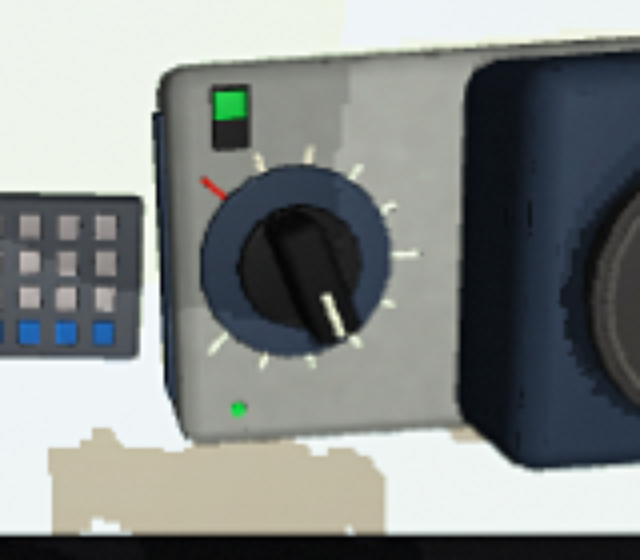

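View pics/tray2.png

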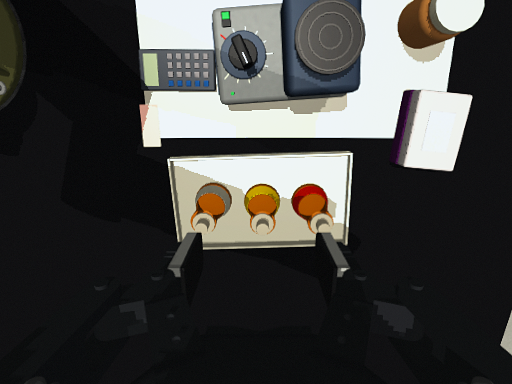

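All three flasks are upright and stoppered in the tray (about rows 222–225, columns 205, 262 and 320). The dial's pointer is at −65° in the world frame and its zero is at about +138.5°, so I turn it about 204° anticlockwise with joint 6 (60° → −143°, within range).

```bash
cat > k.py <<'E'
from h import *
c=(.4775,-.0398); y0=24.7
manip.reach((*c,.20),down(y0)); manip.command_gripper(.045,40); print(read_qpos().round(1))
manip.movel((*c,.084),max_speed=.12); manip.command_gripper(0,40); print("w",read_gripper_width(),read_tcp_pos().round(4),read_force().round(1))
manip.pause(.2); m0=read_wrist_torque(); q0=read_qpos(); tot=0
def turn(a):
    q=q0.copy(); q[5]-=a; manip.move_j(q); manip.pause(.1)
    m=read_wrist_torque()-m0; print(a,read_qpos()[5].round(2),m.round(3),(read_force()).round(1)); return m[2]
for a in (30,60,90,120,150,175,192): turn(a)
a=192
while a<214:
    a+=1.5; 
    if abs(turn(a))>.35: break
manip.command_gripper(.045); manip.movel((*c,.20),max_speed=.2)
manip.reach((.40,-.05,.30),down(90)); manip.reach((.40,-.05,.30),down(0)); C,im,d=shot("wrist","dial1.png"); rc,P=cloud(C,d)
s=P[(P[:,2]>.090)&(P[:,2]<.106)&(np.hypot(*(P[:,:2]-c).T)<.035)]
r=cv2.minAreaRect((s[:,:2]*1000).astype(np.float32)); print("bar",r)
u,v=project(C,[[*c,.099]])[0].astype(int)
crop=im[max(u-70,0):u+70,max(v-80,0):v+80]; cv2.imwrite("pics/dialc1.png",cv2.cvtColor(cv2.resize(crop,None,fx=4,fy=4),cv2.COLOR_RGB2BGR))
print(read_t())
E
python3 k.py
```

```text
[ -4.8   6.2 -22.5  61.2  -0.   60.5]
w 0.013251768257979737 [ 0.4778 -0.04    0.0847] [-1.3 -0.3  6.3]
30 30.64 [ 0.485 -0.779 -0.051] [ 1.8  1.7 -3. ]
60 0.7 [ 1.12  -0.992  0.01 ] [ 2.1  3.9 -2.6]
90 -29.3 [ 1.458 -0.91   0.081] [ 2.9  6.5 -2.1]
120 -59.29 [ 1.662 -0.734  0.057] [ 1.6  7.9 -1.4]
150 -89.29 [ 1.722 -0.409  0.025] [0.3 7.6 2.3]
175 -114.3 [ 1.634 -0.134  0.058] [-0.8  7.3  1.2]
192 -131.3 [1.549 0.005 0.083] [-2.5  7.7  3. ]
193.5 -132.8 [1.567 0.024 0.018] [-1.9  7.2  3.1]
195.0 -134.3 [ 1.575 -0.011  0.079] [-1.5  7.4  2. ]
196.5 -135.8 [1.531 0.018 0.093] [-2.2  6.8  3.1]
198.0 -137.29 [1.525 0.012 0.044] [-1.3  7.4  2.7]
199.5 -138.8 [ 1.498 -0.003  0.083] [-2.1  6.8  2.4]
201.0 -140.29 [ 1.525  0.045 -0.023] [-1.9  6.3  2.8]
202.5 -141.79 [1.454 0.047 0.03 ] [-2.1  7.1  1.9]
204.0 -143.29 [1.458 0.037 0.115] [-2.6  6.2  3.3]
205.5 -144.71 [ 1.548  0.044 -0.692] [-2.1  7.1  2.8]
bar ((477.186279296875, -39.65684509277344), (14.037517547607422, 37.44218063354492), 49.1960563659668)
117.0917
```

View pics/dialc1.png

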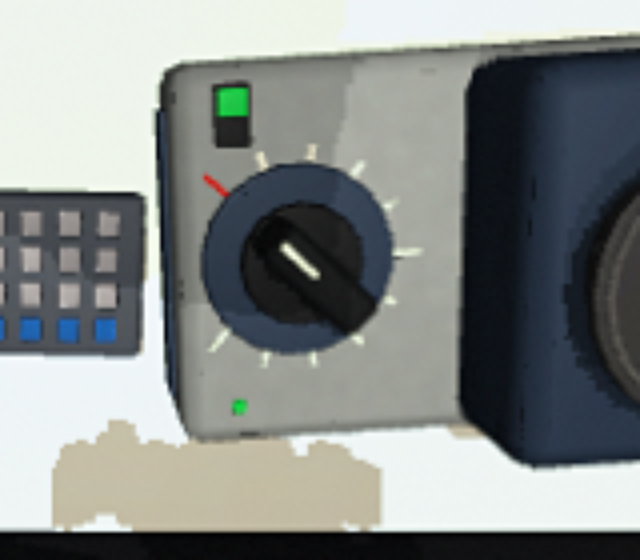

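The dial sits at its zero stop with the pointer toward the red mark. One last check of the tray before I hand in.

```bash
cat > z.py <<'E'
from h import *
manip.reach((.46,-.20,.36),down(0)); C,im,d=shot("wrist"); rc,P=cloud(C,d); ok=True
for x in (.42,.505,.59):
    b=blob(P,(x,-.272),.122,.14,.035); print(b); ok&=b is not None and abs(b[6]-.1305)<.0015 and .008<b[2]<.0105
C,im,d=shot("top"); rc,P=cloud(C,d)
print("jar",blob(P,(.746,.017),.095,.11,.06),"box",blob(P,(.769,-.143),.05,.065,.09),"calc",blob(P,(.368,-.052),.008,.02,.08))
print(ok,read_t())
if ok: print(manip.finish_job())
E
python3 z.py
```

```text
[ 4.197e-01 -2.713e-01  9.000e-03  1.520e+02  4.199e-01 -2.701e-01
  1.308e-01]
[ 5.042e-01 -2.721e-01  9.100e-03  1.510e+02  5.039e-01 -2.708e-01
  1.307e-01]
[ 5.889e-01 -2.725e-01  9.300e-03  1.530e+02  5.882e-01 -2.713e-01
  1.305e-01]
jar [7.471e-01 1.730e-02 3.170e-02 3.890e+02 7.464e-01 1.680e-02 1.008e-01] box [ 7.713e-01 -1.440e-01  6.920e-02  1.126e+03  7.690e-01 -1.434e-01
  5.670e-02] calc [ 3.635e-01 -5.870e-02  7.220e-02  9.360e+02  3.673e-01 -5.230e-02
  1.330e-02]
True 117.9167
the job is handed in; nothing more can be done
None
```

Job handed in at 118 s: the white, yellow and red flasks are stoppered, mixed in order and upright in the tray, the dial is at its zero stop, and the jar, tip box and calculator are where they started; white's first press fell short of the stop, so I pressed it again fully before mixing yellow.

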